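# Set up the sealing place at the burner

### The job

Get the bench ready for flaming and sealing the culture bottle: put the roll of sealing tape onto the spindle of the tape stand, all the way down on its foot, and take the amber bottle out of its slanted rest and stand it upright on the bench exactly midway between the burner's tube and the stand's spindle, in line with the two. The bottle is glass: set it down without dropping it, and leave everything else where it is.

Things in the scene. Friction and masses are not known exactly. Their poses are not given: they have to be found in the camera images.
- bottle: the culture bottle to move: amber glass, black cap, at first leaning 38 degrees from vertical in the rest. Overall height 136 mm, body diameter 64 mm up to 74 mm height, then a shoulder to a 28 mm neck at 93 mm, eight-sided cap 36 mm across flats from 100 to 136 mm height; about 0.18 kg. Origin: centre of its underside; z along its axis to the cap, cap flats square to x and y.
- rest: slanted aluminium bottle rest, fixed: base plate 170 (x) by 90 mm (y), 6 mm thick. Origin: centre of its underside. The bottle leans 38 degrees towards the rest's -x on a back panel 74 mm wide that supports it up to 83 mm along its axis (neck and cap stick out freely); its underside centre is at x = 50, z = 37 mm of this frame.
- burner: the gas burner, fixed to the bench: dark round foot of diameter 90 mm, brass tube upright at its centre, 140 mm high in all, with a short nozzle sticking out sideways, 55 mm from the axis at 34 mm height. Origin: centre of the underside, on the tube's axis; z up.
- stand: tape stand, fixed: dark round foot of diameter 100 mm, 15 mm high, with a plain steel spindle at its centre, diameter 20 mm, its tapered tip 112 mm above the bench. Origin: centre of the underside, on the spindle's axis; z up. Burner and stand are 260 mm apart (axis to axis); either may be the one on the right.
- stand_seat (a point): point on the spindle's axis at the top face of the stand's foot, 15 mm above the bench, where the roll's lower end comes to rest.
- roll: the roll of pale sealing tape, standing on end on the bench: diameter 60 mm, 80 mm high, with a bore of diameter 28 mm right through; about 0.15 kg. Origin: centre of its lower end; z up along the bore.
- bottle2: bystander: another amber bottle just like the first, but standing upright on the bench. Origin: centre of its underside.
- jar: bystander: white plastic jar with a blue lid, diameter 68 mm, 80 mm high, to the right. Origin: centre of its underside.
- dishes: bystander: stack of three culture dishes, diameter 93 mm, 45 mm high. Origin: centre of its underside.
- marker: bystander: marker pen lying flat, 130 mm long (along its x), 14 mm thick. Origin: centre of its underside.
- alcohol: bystander: white plastic bottle with a red cap, diameter 72 mm, 190 mm high. Origin: centre of its underside.
Not all that is in view belongs to the job. What is shaped like the burner but green or purple is not meant.

How it is judged:
By the outcome, as a careful person would: the job done as asked, in the order asked, and still so for the second after the job is handed in, with the robot touching nothing.
It also fails if it takes over 58 s, if anything falls off the work surface, if the arm or the gripper's body presses on something with over 40 N, if the wrist force passes 120 N, or if a joint passes its speed limit or range.

### The arm

A 7-joint arm with a two-finger parallel gripper is mounted at the origin on the work surface. World frame = base frame: x ahead of the robot, y to its left, z up, the work surface at z = 0. Lengths are in m, angles in rad, forces in N, time in s.
With the tool pointing down it reaches from about 0.425 to 0.875 m from the base axis. Payload 4.7 kg.
Tool frame: the origin (TCP) lies on the centre line of the jaws, within the pads' length; the fingertips stand 14 mm ahead of it and the grasp point (between the pads) lies 5 mm behind it; z points along the fingers, y is the line along which they close (so a half turn about z gives the same grasp; the last joint's range is limited). The gripper opens to 87 mm and grips with 3 to 60 N. Pads are 19 mm wide; open, the fingers measure 117 mm over their backs; the gripper's body (75 mm by 190 mm) begins 51 mm behind the grasp point.
Start: joints at [1.334, 0.321, -0.07, 1.45, 0.023, 1.371, -0.057], TCP at [0.161, -0.63, 0.237] pointing down, gripper open.
Joint ranges: [-2.86, 2.86], [-0.3, 2.09], [-1.38, 1.24], [0.06, 2.45], [-1.56, 4.7], [0.09, 2.05], [-2.69, 2.69]. Speed limits (rad/s): [2.57, 2.57, 3.14, 3.14, 3.14, 3.14, 3.14].

### API

Orientations are given as a rotation vector (axis times angle).
In Python, from bench import ctrl gives the robot as it stands.
- The arm moves only by the tool send_rows, never from a script. Its argument "steps" is a list of rows, each an object of numbers: "tx", "ty", "tz": the shift along the tool's x, y, z in units of 60 mm (1.0 is 60 mm); "turn": the turn about the tool's z in units of 8 degrees (1.0 is 8 degrees); "grip": the opening, from 0 (shut) to 1 (fully open). A call has 1 to 12 rows; each row shifts and turns the commanded pose from where the row before left it, along the tool's axes as they then stand; what a row does not reach is not made up. A row lasts 1/8 s, in which the tool goes at most 62.5 mm and 10.7 degrees, less where a joint would pass 70% of its speed; a pose out of reach is approached as far as the arm can. A call is refused whole if a number of a shift passes 1 or a number of a turn 1, either way. A call with a gripper value outside its range is refused whole. The fingers move at their own pace and stop on an object; "newtons" is the grip in N (left out, the last holds). Time passes only in rows, so rows that do not move let the fingers close. It gives the time, the measured TCP pose, the force, the opening and the grip force at its end, in the units of the state.
- ctrl.get_state(): the state, without advancing time (a new reading comes with each control period).
- ctrl.get_image(name): name is "side" or "top"; returns a dict with "pixels" (384x512x3 uint8, red, green, blue), "K" (3x3 intrinsics, pixels), "cam_to_world" (4x4, takes a point from camera to world coordinates). Camera axes: x right, y down, z forward; pixel columns grow to the right and rows downward; lengths in m; the calibration is good to about 2 mm. A picture is of the moment at which its call begins. There is no depth.
- ctrl.close_job(): hands the job in; it is judged then, once.
The state is a dict: "time": time; "joint_positions": joint angles; "qd": joint speeds; "joint_torque": joint torques, N m; "position": TCP position; "tool_rot": TCP orientation; "ft_force": force on the tool from outside, world axes, zero at the start; "torque": the same for the moment, N m; "grip_width": opening from 0.0 (shut) to 1.0 (fully open); "grip_force": force on a finger pad.
Only numpy, scipy, OpenCV 4.12 (cv2) and the standard library are available. Lean on these libraries where they do the work, as an engineer would, in place of code of your own. Each camera call takes 0.05 s, during which the arm holds its last target. There are 200 camera calls.

## Working session

There is one attempt and no reset: what is moved stays moved. The work goes in short steps, Python scripts to look and compute and a tool call to move; the robot and the scene stay as the last step left them, time stands still between calls to the robot, and variables do not carry over. Pictures are saved under pics/ and viewed, at most 10 in all, crops included, and the job is handed in when it is done.

Besides the shell and the picture viewer there is one more tool, called after "Call:" by a JSON object that holds its "op" and its "data". send_rows: Moves the arm, as the interface text tells. Its arguments: {"type":"object","properties":{"steps":{"type":"array"},"newtons":{"type":"number"}},"required":["steps"]}

```bash
mkdir -p pics; ls; python3 - <<'E'
from bench import ctrl
import cv2,numpy as np
for n in("side","top"):
    d=ctrl.get_image(n); cv2.imwrite(f"pics/{n}0.png",d["pixels"][:,:,::-1])
    print(n,np.round(d["K"],1).tolist(),np.round(d["cam_to_world"],4).tolist())
s=ctrl.get_state();print({k:np.round(v,3).tolist() for k,v in s.items()})
E
```

```text
pics
side [[350.1, 0.0, 253.7], [0.0, 350.1, 190.8], [0.0, 0.0, 1.0]] [[0.8879, -0.3131, 0.3372, 0.2562], [-0.4601, -0.6071, 0.6478, -0.6943], [0.0019, -0.7303, -0.6831, 0.6993], [0.0, 0.0, 0.0, 1.0]]
top [[375.4, 0.0, 259.0], [0.0, 375.4, 194.0], [0.0, 0.0, 1.0]] [[0.1319, -0.9677, 0.2148, 0.3282], [-0.9913, -0.1289, 0.0281, -0.1213], [0.0005, -0.2167, -0.9762, 1.0624], [0.0, 0.0, 0.0, 1.0]]
{'time': 0.1, 'joint_positions': [1.334, 0.322, -0.07, 1.452, 0.023, 1.371, -0.057], 'qd': [-0.001, -0.0, -0.001, -0.001, -0.001, -0.001, -0.001], 'joint_torque': [-0.0, -49.257, -0.406, -31.34, -0.064, 0.039, 0.0], 'position': [0.161, -0.629, 0.236], 'tool_rot': [-3.115, -0.393, 0.001], 'ft_force': [-0.865, 0.724, -0.998], 'torque': [-0.021, -0.0, 0.02], 'grip_force': 0.0, 'grip_width': 1.002}
```

View pics/side0.png

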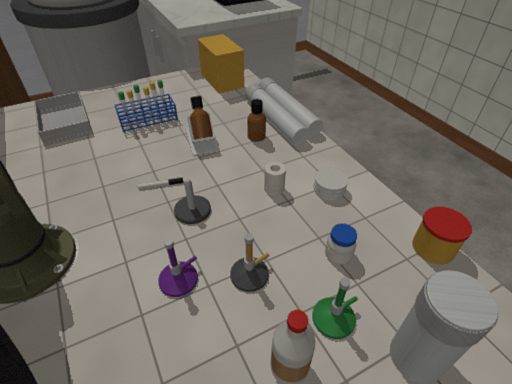

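View pics/top0.png

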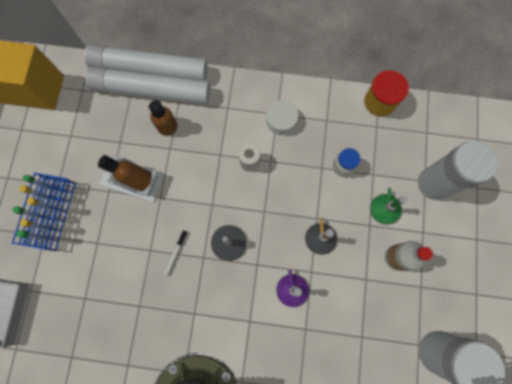

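```bash
cat > h.py <<'E'
import numpy as np,cv2
from bench import ctrl
def cam(n):
    d=ctrl.get_image(n); d["T"]=np.linalg.inv(d["cam_to_world"]); d["K"]=np.array(d["K"]); d["bgr"]=d["pixels"][:,:,::-1].copy(); return d
def proj(d,P):
    P=np.atleast_2d(P); c=P@d["T"][:3,:3].T+d["T"][:3,3]; q=c@d["K"].T; return q[:,:2]/q[:,2:]
def back(d,u,v,z):
    M=np.array(d["cam_to_world"]); r=M[:3,:3]@np.linalg.solve(d["K"],[u,v,1.]); return M[:3,3]+r*(z-M[2,3])/r[2]
def circ(c,r,z,n=48):
    a=np.linspace(0,2*np.pi,n); return np.c_[c[0]+r*np.cos(a),c[1]+r*np.sin(a),0*a+z]
def draw(img,d,P,s,o,col):
    p=((proj(d,P)-o)*s).astype(np.int32); cv2.polylines(img,[p],False,col,1)
E
python3 - <<'E'
from h import *
t=cam("top");s=cam("side")
g=lambda *a:print(*[np.round(x,4) for x in a])
for n,tp,sp,z in(("burnerfoot",(321,239),(249,274),.01),("standfoot",(229,243),(193,209),.015),("roll top",(250,156),(275,168),.08),("bottle2 cap",(156,106),(257,104),.136),("cap",(106,163),(197,101),.13),("rest",(130,180),(202,137),.006),("jar top",(349,159),(343,235),.08)):
    print(n,np.round(back(t,*tp,z),3),np.round(back(s,*sp,z),3))
# dark segmentation
for d,n in((t,"top"),(s,"side")):
    h=cv2.cvtColor(d["bgr"],cv2.COLOR_BGR2HSV)
    m=((h[...,2]<105)&(h[...,1]<90)).astype(np.uint8)
    k,l,st,c=cv2.connectedComponentsWithStats(m)
    for i in range(1,k):
        if 300<st[i,4]<4000:
            cs,_=cv2.findContours((l==i).astype(np.uint8),cv2.RETR_EXTERNAL,cv2.CHAIN_APPROX_NONE)
            e=cv2.fitEllipse(cv2.convexHull(cs[0])); print(n,st[i].tolist(),np.round(e[0],1),np.round(e[1],1),np.round(back(d,*e[0],.015),4))
a=cv2.resize(t["bgr"][90:270,90:350],None,fx=3,fy=3,interpolation=cv2.INTER_CUBIC)
b=cv2.resize(s["bgr"][90:290,140:360],None,fx=3,fy=3,interpolation=cv2.INTER_CUBIC)
cv2.imwrite("pics/t1.png",a);cv2.imwrite("pics/s1.png",b)
E
```

```text
burnerfoot [ 0.455 -0.28   0.01 ] [ 0.458 -0.284  0.01 ]
standfoot [ 0.41  -0.027  0.015] [ 0.415 -0.034  0.015]
roll top [ 0.647 -0.055  0.08 ] [ 0.657 -0.052  0.08 ]
bottle2 cap [0.734 0.209 0.136] [0.731 0.196 0.136]
cap [0.563 0.309 0.13 ] [0.57  0.313 0.13 ]
rest [0.553 0.286 0.006] [0.565 0.288 0.006]
jar top [ 0.674 -0.324  0.08 ] [ 0.675 -0.332  0.08 ]
top [0, 0, 86, 48, 3014] [37.8 24.2] [ 53.7 103.2] [1.0135 0.6782 0.015 ]
top [116, 0, 91, 49, 1993] [162.7  22.2] [50.7 95.8] [1.0733 0.2864 0.015 ]
top [342, 3, 89, 72, 2443] [386.2  39.8] [69.  89.7] [ 1.1042 -0.4222  0.015 ]
top [428, 3, 37, 42, 529] [445.4  21.5] [30.8 44.8] [ 1.1946 -0.6052  0.015 ]
top [55, 76, 164, 61, 1100] [136.1  98.6] [ 79.3 165.5] [0.803  0.3168 0.015 ]
top [425, 150, 75, 53, 867] [468.4 175.1] [55.3 91.5] [ 0.6941 -0.6838  0.015 ]
top [98, 155, 54, 36, 399] [125.7 172. ] [28.7 59.3] [0.5726 0.3    0.015 ]
top [305, 223, 34, 31, 659] [321.1 238.2] [31.1 32.5] [ 0.4565 -0.2793  0.015 ]
top [211, 225, 37, 36, 988] [228.8 242.8] [35.5 36. ] [ 0.4101 -0.0264  0.015 ]
top [3, 281, 37, 67, 987] [  8.2 31
[... 382 characters left out ...]
1410] [273.7 119.8] [ 61.8 106.4] [0.8337 0.2583 0.015 ]
side [193, 138, 28, 22, 357] [206.7 148.7] [23.5 29. ] [0.5499 0.2046 0.015 ]
side [139, 177, 73, 52, 1223] [176.3 198.9] [41.8 82.4] [0.3868 0.024  0.015 ]
side [315, 182, 36, 25, 371] [332.3 192.1] [25.  38.5] [ 0.7907 -0.1529  0.015 ]
side [326, 233, 39, 48, 607] [345.2 255. ] [32.3 53.8] [ 0.6852 -0.3454  0.015 ]
side [425, 252, 53, 27, 544] [450.2 263.2] [28.2 59.4] [ 0.8892 -0.4774  0.015 ]
side [230, 257, 44, 53, 1193] [257.6 282.8] [40.6 63.2] [ 0.4632 -0.3164  0.015 ]
side [272, 324, 43, 45, 641] [294.4 345. ] [43.2 47. ] [ 0.4622 -0.4715  0.015 ]
side [271, 355, 51, 29, 313] [297.8 380. ] [35.8 74.8] [ 0.4338 -0.5281  0.015 ]
```

View pics/t1.png

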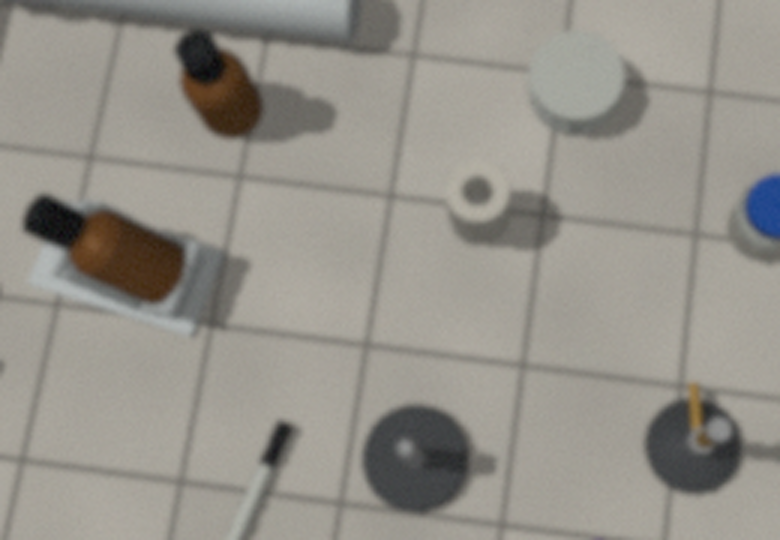

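View pics/s1.png

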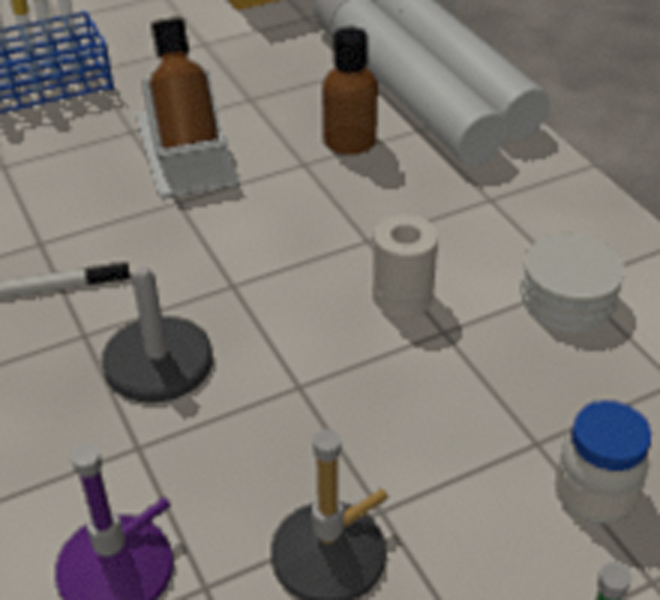

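```bash
cat > fit.py <<'E'
from h import *
from scipy.optimize import least_squares
t=cam("top");s=cam("side")
T=lambda u,v:np.array([90+u/3,90+v/3]); S=lambda u,v:np.array([140+u/3,90+v/3])
cams={"t":t,"s":s}
def fitp(obs,x0):
    f=lambda p:np.concatenate([(proj(cams[c],[p[0],p[1],z])-uv).ravel() for c,uv,z in obs])
    r=least_squares(f,x0); return r.x,np.round(f(r.x),1)
obs={"stand":[("t",T(404,447),.112),("t",np.array([228.8,242.8]),.012),("s",S(146,275),.11),("s",S(157,355),.015)],
"burner":[("t",T(720,431),.14),("t",np.array([320.8,238.5]),.01),("s",S(327,437),.14),("s",S(328,549),.01)],
"roll":[("t",T(477,190),.08),("s",S(405,233),.08),("s",S(405,232),.08)],
"bottle2":[("t",T(198,46),.136),("s",S(350,36),.13)]}
res={}
for k,o in obs.items():
    res[k],e=fitp(o,[.5,0]);print(k,np.round(res[k],4),e.tolist())
a=res["stand"];b=res["burner"];print("d",np.linalg.norm(a-b),"mid",(a+b)/2)
# rest
A=np.deg2rad(38)
def rp(p,L):
    c,n=np.cos(p[2]),np.sin(p[2]); L=np.atleast_2d(L); return np.c_[p[0]+c*L[:,0]-n*L[:,1],p[1]+n*L[:,0]+c*L[:,1],L[:,2]]
ax=lambda h,r=0,y=0:[.05-h*np.sin(A)+r*np.cos(A),y,.037+h*np.cos(A)+r*np.sin(A)]
R=[("t",T(195,331),[.085,-.045,0.003],),("t",T(33,285),[-.085,-.045,.003]),("t",T(227,248),[.085,.045,.003]),("t",T(55,220),ax(.118)),("s",S(171,36),ax(.118)),("s",S(165,193),[.085,-.045,0]),("s",S(238,180),[.085,.045,0])]
f=lambda p:np.concatenate([(proj(cams[c],rp(p,L))-uv).ravel() for c,uv,L in R])
r=least_squares(f,[.555,.286,np.deg2rad(262)],loss="soft_l1");p=r.x
print("rest",np.round(p[:2],4),np.rad2deg(p[2]),np.round(f(p),1).tolist(),"cap",rp(p,ax(.118)))
for n,d,o,w in(("t",t,(90,90),(260,180)),("s",s,(140,90),(220,200))):
    o=np.array(o);im=cv2.resize(d["bgr"][o[1]:o[1]+w[1],o[0]:o[0]+w[0]],None,fx=3,fy=3,interpolation=cv2.INTER_CUBIC)
    D=lambda P,c=(0,255,0):draw(im,d,np.array(P),3,o,c)
    for z in(0,.015):D(circ(a,.05,z))
    for z in(.015,.112):D(circ(a,.01,z),(0,0,255))
    D(circ(b,.045,0));D(circ(b,.008,.14),(0,0,255))
    for z in(0,.08):D(circ(res["roll"],.03,z))
    D(circ(res["roll"],.014,.08))
    D(rp(p,[[.085*i,.045*j,.006] for i,j in((1,1),(1,-1),(-1,-1),(-1,1),(1,1))]))
    u=np.linspace(0,2*np.pi,40)
    for h,rr in((0,.032),(.074,.032),(.1,.018),(.136,.018)):D(rp(p,[ax(h,rr*np.cos(q),rr*np.sin(q)) for q in u]),(255,255,0))
    cv2.imwrite(f"pics/{n}2.png",im)
E
python3 fit.py
```

```text
stand [ 0.413  -0.0267] [1.5, -0.8, 0.4, -0.9, -1.6, -0.4, -0.8, -0.9]
burner [ 0.4586 -0.2808] [0.0, -1.4, 0.6, -0.8, -1.0, 1.0, -0.8, -0.2]
roll [ 0.6567 -0.0507] [0.1, -0.8, -0.4, 0.2, -0.4, 0.5]
bottle2 [0.737  0.2109] [-0.4, -0.4, -0.1, 1.3]
d 0.258143185360524 mid [ 0.43577945 -0.15376109]
rest [0.5601 0.2806] 261.50130403420087 [0.1, 0.1, -1.1, -0.4, -0.3, -1.1, 0.1, -0.3, -0.8, 0.9, -1.1, 2.3, 1.3, 1.3] cap [[0.56341332 0.30298692 0.12998527]]
```

View pics/t2.png

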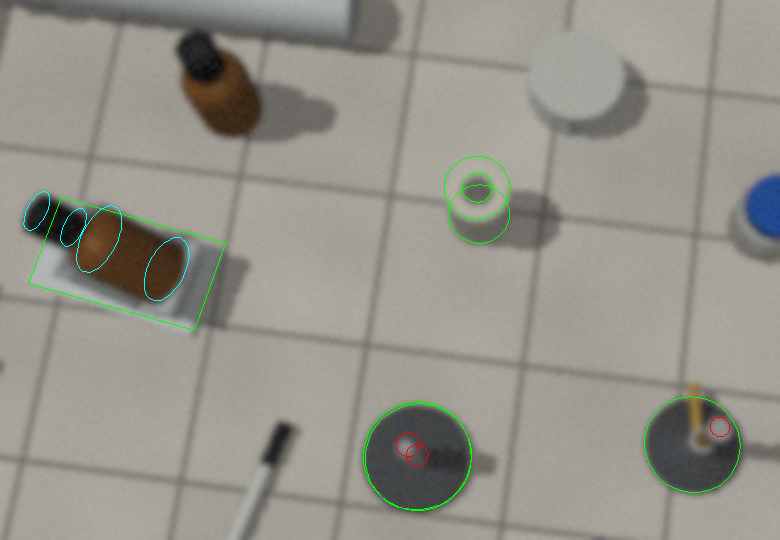

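View pics/s2.png

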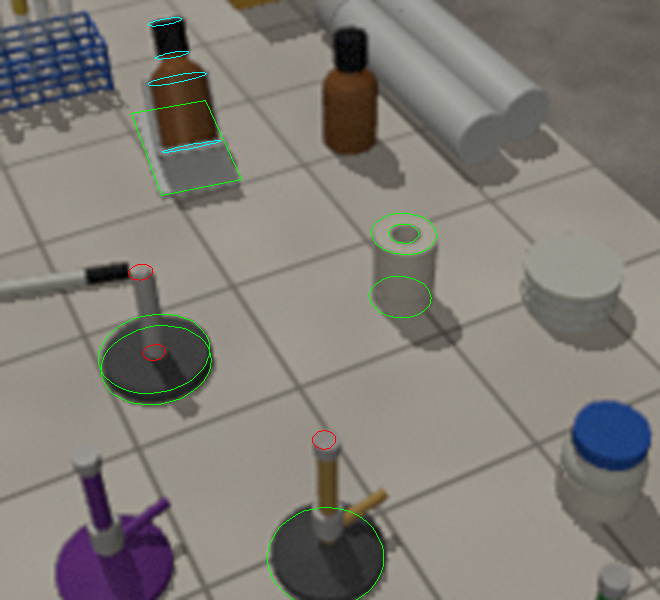

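Call:
{"op": "send_rows", "data": {"steps": [{"turn":-0.93,"tz":-0.1,"grip":1},{"turn":-0.93,"tz":-0.1},{"turn":-0.93,"tz":-0.1},{"turn":-0.93,"tz":-0.1},{"turn":-0.93,"tz":-0.1},{"turn":-0.93},{"turn":-0.93},{"turn":-0.93},{"turn":-0.93},{}]}}

```text
validation failed for argument at $.st...
```

```bash
cat > go.py <<'E'
import sys,numpy as np
from bench import ctrl
from scipy.spatial.transform import Rotation as R
def info(target=None):
    s=ctrl.get_state();M=R.from_rotvec(s["tool_rot"]).as_matrix();p=np.array(s["position"])
    print("t",round(float(s["time"]),2),"p",np.round(p,4),"yaw",round(float(np.rad2deg(np.arctan2(M[1,0],M[0,0]))),2),"z",np.round(M[:,2],3),"q",np.round(s["joint_positions"],2),"F",np.round(s["ft_force"],1),"w",round(float(s["grip_width"])*87,1),"gf",round(float(s["grip_force"]),1))
    if target is not None: print("units",np.round(M.T@(np.array(target)-p)/.06,3))
for a in sys.argv[1:] or [None]: info([float(v) for v in a.split(",")] if a else None)
E
python3 go.py 0.657,-0.051,0.26 0.657,-0.051,0.068
```

```text
t 0.3 p [ 0.1612 -0.6295  0.2362] yaw 14.37 z [-0.     0.001 -1.   ] q [ 1.33  0.32 -0.07  1.45  0.02  1.37 -0.06] F [ 0.4  0.  -0.7] w 87.1 gf 0.0
units [10.397 -7.29  -0.393]
t 0.3 p [ 0.1612 -0.6295  0.2362] yaw 14.37 z [-0.     0.001 -1.   ] q [ 1.33  0.32 -0.07  1.45  0.02  1.37 -0.06] F [ 0.4  0.  -0.7] w 87.1 gf 0.0
units [10.397 -7.288  2.807]
```

Call:
{"op": "send_rows", "data": {"steps": [{"tx":0,"ty":0,"tz":-0.1,"turn":-0.93,"grip":1},{"tx":0,"ty":0,"tz":-0.1,"turn":-0.93,"grip":1},{"tx":0,"ty":0,"tz":-0.1,"turn":-0.93,"grip":1},{"tx":0,"ty":0,"tz":-0.1,"turn":-0.93,"grip":1},{"tx":0,"ty":0,"tz":-0.1,"turn":-0.93,"grip":1},{"tx":0,"ty":0,"tz":0,"turn":-0.93,"grip":1},{"tx":0,"ty":0,"tz":0,"turn":-0.93,"grip":1},{"tx":0,"ty":0,"tz":0,"turn":-0.93,"grip":1},{"tx":0,"ty":0,"tz":0,"turn":-0.93,"grip":1}]}}

```text
time: 1.42
position: [0.1612, -0.6296, 0.2665]
tool_rot: [-2.379, -2.052, 0.0]
ft_force: [0.1, -0.1, -0.7]
grip_width: 1.0
grip_force: 0.0
```

```bash
python3 go.py 0.657,-0.051,0.26
```

```text
t 1.43 p [ 0.1612 -0.6296  0.2665] yaw 81.57 z [-0.  0. -1.] q [ 1.45  0.32 -0.22  1.4   0.07  1.43  1.08] F [ 0.1 -0.1 -0.7] w 87.0 gf 0.0
units [10.751  6.76   0.108]
```

Call:
{"op": "send_rows", "data": {"steps": [{"tx":0.85,"ty":0.53,"tz":0,"turn":0,"grip":1},{"tx":0.85,"ty":0.53,"tz":0,"turn":0,"grip":1},{"tx":0.85,"ty":0.53,"tz":0,"turn":0,"grip":1},{"tx":0.85,"ty":0.53,"tz":0,"turn":0,"grip":1},{"tx":0.85,"ty":0.53,"tz":0,"turn":0,"grip":1},{"tx":0.85,"ty":0.53,"tz":0,"turn":0,"grip":1},{"tx":0.85,"ty":0.53,"tz":0,"turn":0,"grip":1},{"tx":0.85,"ty":0.53,"tz":0,"turn":0,"grip":1},{"tx":0.85,"ty":0.53,"tz":0,"turn":0,"grip":1},{"tx":0.85,"ty":0.53,"tz":0,"turn":0,"grip":1},{"tx":0.85,"ty":0.53,"tz":0,"turn":0,"grip":1},{"tx":0.85,"ty":0.53,"tz":0,"turn":0,"grip":1}]}}

```text
time: 2.92
position: [0.6319, -0.0811, 0.2667]
tool_rot: [2.383, 2.046, -0.0]
ft_force: [-0.4, -0.4, 0.4]
grip_width: 1.0
grip_force: 0.0
```

```bash
python3 go.py 0.657,-0.051,0.26 0.657,-0.051,0.06
```

```text
t 2.92 p [ 0.6319 -0.0811  0.2667] yaw 81.28 z [ 0.    -0.001 -1.   ] q [ 0.62  0.36 -0.7   1.42  0.23  1.44 -0.23] F [-0.4 -0.4  0.4] w 87.0 gf 0.0
units [0.56  0.338 0.111]
t 2.92 p [ 0.6319 -0.0811  0.2667] yaw 81.28 z [ 0.    -0.001 -1.   ] q [ 0.62  0.36 -0.7   1.42  0.23  1.44 -0.23] F [-0.4 -0.4  0.4] w 87.0 gf 0.0
units [0.562 0.336 3.444]
```

Call:
{"op": "send_rows", "data": {"steps": [{"tx":0.56,"ty":0.34,"tz":0,"turn":0,"grip":1},{"tx":0,"ty":0,"tz":0.7,"turn":0,"grip":1},{"tx":0,"ty":0,"tz":0.8,"turn":0,"grip":1},{"tx":0,"ty":0,"tz":0.7,"turn":0,"grip":1},{"tx":0,"ty":0,"tz":0.5,"turn":0,"grip":1},{"tx":0,"ty":0,"tz":0.4,"turn":0,"grip":1},{"tx":0,"ty":0,"tz":0.4,"turn":0,"grip":1},{"tx":0,"ty":0,"tz":0,"turn":0,"grip":1}]}}

```text
time: 3.92
position: [0.6543, -0.0523, 0.0543]
tool_rot: [-2.381, -2.045, 0.005]
ft_force: [-0.1, -0.5, 0.5]
grip_width: 1.001
grip_force: 0.0
```

```bash
python3 go.py 0.657,-0.051,0.057; python3 - <<'E'
from h import *
t=cam("top");s=cam("side")
a=cv2.resize(t["bgr"][100:220,190:310],None,fx=3.3,fy=3.3);b=cv2.resize(s["bgr"][110:230,215:335],None,fx=3.3,fy=3.3)
cv2.imwrite("pics/g3.png",np.hstack([a,b]))
E
```

```text
t 3.92 p [ 0.6543 -0.0523  0.0543] yaw 81.32 z [-0.004  0.    -1.   ] q [ 0.52  0.56 -0.64  1.6   0.36  1.1  -0.36] F [-0.1 -0.5  0.5] w 87.0 gf 0.0
units [ 0.028  0.041 -0.045]
```

View pics/g3.png

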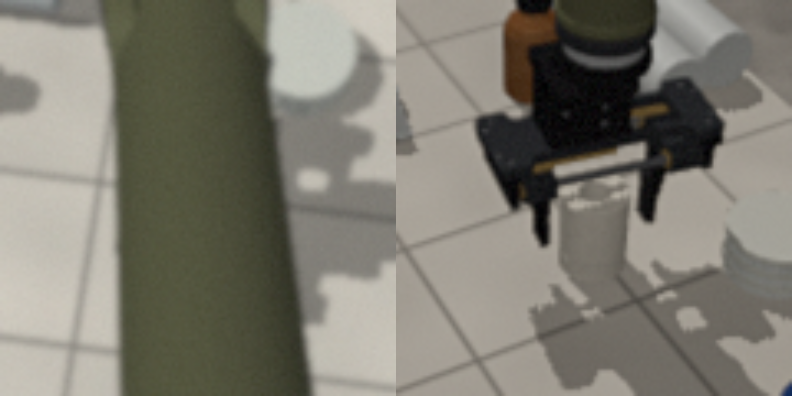

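The roll (right half, ~(595,235)) sits between the two fingers; closing.

Call:
{"op": "send_rows", "data": {"steps": [{"tx":0.03,"ty":0,"tz":-0.05,"turn":0,"grip":0.6},{"tx":0,"ty":0,"tz":0,"turn":0,"grip":0.6},{"tx":0,"ty":0,"tz":0,"turn":0,"grip":0.6},{"tx":0,"ty":0,"tz":0,"turn":0,"grip":0.6},{"tx":0,"ty":0,"tz":0,"turn":0,"grip":0.6}], "newtons": 25}}

```text
time: 4.65
position: [0.6564, -0.0504, 0.0599]
tool_rot: [2.383, 2.047, 0.0]
ft_force: [-0.8, -0.6, 3.4]
grip_width: 0.691
grip_force: 25.0
```

```bash
python3 go.py 0.413,-0.0267,0.057
```

```text
t 4.65 p [ 0.6564 -0.0504  0.0599] yaw 81.32 z [ 0. -0. -1.] q [ 0.52  0.56 -0.64  1.6   0.36  1.11 -0.36] F [-0.8 -0.6  3.4] w 60.1 gf 25.0
units [-0.222 -4.07   0.048]
```

Call:
{"op": "send_rows", "data": {"steps": [{"tx":0,"ty":0,"tz":-0.4,"turn":0,"grip":0.6},{"tx":0,"ty":0,"tz":-0.7,"turn":0,"grip":0.6},{"tx":0,"ty":0,"tz":-0.7,"turn":0,"grip":0.6},{"tx":0,"ty":0,"tz":-0.5,"turn":0,"grip":0.6},{"tx":0,"ty":-0.4,"tz":0,"turn":0,"grip":0.6},{"tx":0,"ty":-0.7,"tz":0,"turn":0,"grip":0.6},{"tx":0,"ty":-0.7,"tz":0,"turn":0,"grip":0.6},{"tx":0,"ty":-0.7,"tz":0,"turn":0,"grip":0.6},{"tx":-0.1,"ty":-0.6,"tz":0,"turn":0,"grip":0.6},{"tx":-0.1,"ty":-0.5,"tz":0,"turn":0,"grip":0.6},{"tx":0,"ty":-0.3,"tz":0,"turn":0,"grip":0.6},{"tx":0,"ty":0,"tz":0,"turn":0,"grip":0.6}]}}

```text
time: 6.15
position: [0.4221, -0.027, 0.1973]
tool_rot: [2.382, 2.046, -0.002]
ft_force: [0.7, -1.1, -1.0]
grip_width: 0.689
grip_force: 25.0
```

```bash
python3 go.py 0.413,-0.0267,0.2
```

```text
t 6.15 p [ 0.4221 -0.027   0.1973] yaw 81.31 z [-0.    -0.002 -1.   ] q [ 0.79 -0.15 -0.72  2.01 -0.1   1.25 -0.04] F [ 0.7 -1.1 -1. ] w 60.0 gf 25.0
units [-0.018 -0.152 -0.045]
```

Call:
{"op": "send_rows", "data": {"steps": [{"tx":-0.02,"ty":-0.15,"tz":0,"turn":0,"grip":0.6},{"tx":0,"ty":0,"tz":0,"turn":0,"grip":0.6},{"tx":0,"ty":0,"tz":0,"turn":0,"grip":0.6}]}}

```text
time: 6.52
position: [0.4144, -0.0267, 0.1975]
tool_rot: [-2.383, -2.047, -0.001]
ft_force: [1.1, -0.1, -2.8]
grip_width: 0.684
grip_force: 25.0
```

```bash
python3 go.py 0.413,-0.0267,0.2; python3 - <<'E'
from h import *
s=cam("side")
o=np.array([120,90]);im=cv2.resize(s["bgr"][90:250,120:280],None,fx=3.7,fy=3.7,interpolation=cv2.INTER_CUBIC)
from bench import ctrl
p=ctrl.get_state()["position"]
for z in(0,.08):draw(im,s,circ(p,.03,p[2]-.06+z),3.7,o,(0,255,0))
for z in(.015,.112):draw(im,s,circ((.413,-.0267),.01,z),3.7,o,(0,0,255))
cv2.imwrite("pics/s4.png",im)
E
```

```text
t 6.53 p [ 0.4144 -0.0267  0.1975] yaw 81.34 z [ 0.  0. -1.] q [ 0.79 -0.17 -0.71  2.02 -0.12  1.26 -0.02] F [ 1.1 -0.1 -2.8] w 59.5 gf 25.0
units [-0.004 -0.023 -0.042]
```

View pics/s4.png

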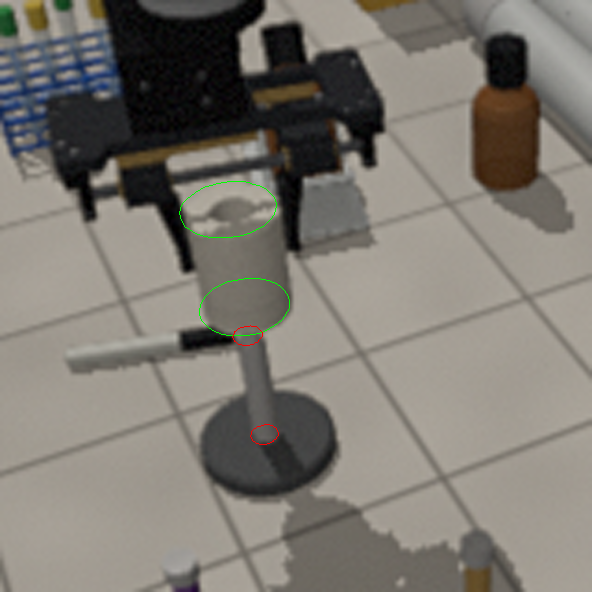

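```bash
python3 - <<'E'
from h import *
s=cam("side");g=cv2.cvtColor(s["bgr"],cv2.COLOR_BGR2GRAY)
pt=proj(s,[[.413,-.0267,z] for z in(.112,.015)]);print(pt)
for r in range(180,206,3):
    f=(r-pt[0,1])/(pt[1,1]-pt[0,1]); print(r,"pred",round(pt[0,0]+f*(pt[1,0]-pt[0,0]),1),g[r,180:202].tolist())
p=ctrl.get_state()["position"];q=proj(s,[[*p[:2],p[2]-.06+z] for z in(.0,.08)]);print(q)
for r in(155,160,165):
    f=(r-q[0,1])/(q[1,1]-q[0,1]); print(r,"pred",round(q[0,0]+f*(q[1,0]-q[0,0]),1),g[r,168:204].tolist())
E
```

```text
[[186.94374062 180.69870124]
 [191.51951337 207.43151278]]
180 pred 186.8 [53, 71, 76, 108, 125, 111, 103, 100, 100, 95, 114, 149, 163, 162, 162, 160, 160, 159, 161, 160, 158, 160]
183 pred 187.3 [55, 70, 92, 102, 95, 97, 102, 105, 99, 90, 76, 82, 152, 163, 161, 160, 159, 161, 160, 160, 160, 159]
186 pred 187.9 [161, 154, 161, 165, 138, 102, 98, 99, 97, 93, 84, 77, 119, 157, 161, 160, 160, 159, 160, 160, 161, 159]
189 pred 188.4 [160, 160, 162, 164, 161, 117, 95, 98, 98, 94, 88, 77, 83, 152, 162, 161, 160, 160, 159, 161, 159, 159]
192 pred 188.9 [161, 161, 160, 161, 163, 140, 101, 95, 98, 97, 90, 83, 74, 115, 140, 135, 125, 127, 133, 141, 147, 153]
195 pred 189.4 [162, 162, 163, 163, 161, 152, 110, 95, 99, 99, 91, 90, 76, 75, 107, 113, 112, 119, 122, 129, 143, 157]
198 pred 189.9 [133, 120, 89, 79, 72, 66, 75, 90, 98, 97, 93, 93, 83, 75, 69, 69, 72, 71, 68, 68, 70, 67]
201 pred 190.4 [68, 69, 72, 71, 70, 69, 69, 82, 96, 96, 95, 92, 89, 79, 69, 70, 69, 69, 72, 69, 69, 69]
204 pred 190.9 [69, 72, 69, 71, 69, 69, 70, 76, 90, 97, 97, 93, 88, 80, 73, 69, 69, 71, 67, 68, 68, 67]
[[186.15190101 172.81183046]
 [181.68686513 146.507329  ]]
155 pred 183.1 [4, 8, 26, 83, 107, 111, 113, 113, 115, 115, 117, 117, 117, 120, 116, 115, 112, 111, 108, 108, 106, 103, 103, 103, 96, 93, 92, 89, 82, 44, 17, 9, 20, 84, 98, 93]
160 pred 184.0 [101, 21, 4, 22, 84, 109, 109, 112, 112, 114, 113, 113, 113, 114, 115, 114, 113, 113, 112, 111, 107, 105, 104, 103, 101, 99, 94, 91, 85, 116, 154, 150, 128, 115, 135, 148]
165 pred 184.8 [163, 160, 153, 143, 135, 115, 109, 107, 112, 113, 116, 116, 114, 114, 111, 115, 115, 112, 112, 109, 106, 108, 106, 102, 99, 96, 94, 90, 86, 81, 118, 151, 157, 156, 153, 137]
```

Call:
{"op": "send_rows", "data": {"steps": [{"tx":0,"ty":-0.02,"tz":0.2,"turn":0,"grip":0.6},{"tx":0,"ty":0,"tz":0.2,"turn":0,"grip":0.6},{"tx":0,"ty":0,"tz":0.2,"turn":0,"grip":0.6},{"tx":0,"ty":0,"tz":0.15,"turn":0,"grip":0.6},{"tx":0,"ty":0,"tz":0,"turn":0,"grip":0.6}]}}

```text
time: 7.25
position: [0.4123, -0.0264, 0.1516]
tool_rot: [-2.382, -2.046, 0.001]
ft_force: [0.6, -0.3, -1.5]
grip_width: 0.682
grip_force: 25.0
```

```bash
python3 go.py 0.413,-0.0267,0.077
```

```text
t 7.25 p [ 0.4123 -0.0264  0.1516] yaw 81.34 z [-0.002  0.001 -1.   ] q [ 0.79 -0.13 -0.73  2.09 -0.09  1.16 -0.05] F [ 0.6 -0.3 -1.5] w 59.3 gf 25.0
units [-0.003  0.015  1.244]
```

Call:
{"op": "send_rows", "data": {"steps": [{"tx":0,"ty":0,"tz":0.2,"turn":0,"grip":0.6},{"tx":0,"ty":0,"tz":0.2,"turn":0,"grip":0.6},{"tx":0,"ty":0,"tz":0.2,"turn":0,"grip":0.6},{"tx":0,"ty":0,"tz":0.2,"turn":0,"grip":0.6},{"tx":0,"ty":0,"tz":0.2,"turn":0,"grip":0.6},{"tx":0,"ty":0,"tz":0.15,"turn":0,"grip":0.6},{"tx":0,"ty":0,"tz":0,"turn":0,"grip":0.6}]}}

```text
time: 8.12
position: [0.4123, -0.0264, 0.0828]
tool_rot: [-2.382, -2.046, 0.001]
ft_force: [-0.2, -0.3, -1.7]
grip_width: 0.687
grip_force: 25.0
```

```bash
python3 go.py 0.413,-0.0267,0.075
```

```text
t 8.12 p [ 0.4123 -0.0264  0.0828] yaw 81.34 z [-0.001  0.001 -1.   ] q [ 0.78 -0.02 -0.76  2.16 -0.02  1.   -0.13] F [-0.2 -0.3 -1.7] w 59.8 gf 25.0
units [-0.004  0.012  0.13 ]
```

Near the foot; down the last 8 mm, then open.

Call:
{"op": "send_rows", "data": {"steps": [{"tx":0,"ty":0,"tz":0.06,"turn":0,"grip":0.6},{"tx":0,"ty":0,"tz":0.05,"turn":0,"grip":0.6},{"tx":0,"ty":0,"tz":0.02,"turn":0,"grip":0.6},{"tx":0,"ty":0,"tz":0,"turn":0,"grip":0.6}]}}

```text
time: 8.62
position: [0.4129, -0.0266, 0.0758]
tool_rot: [2.383, 2.047, -0.0]
ft_force: [0.8, 0.2, -1.6]
grip_width: 0.688
grip_force: 25.0
```

```bash
python3 go.py 0.413,-0.0267,0.075
```

```text
t 8.62 p [ 0.4129 -0.0266  0.0758] yaw 81.33 z [ 0. -0. -1.] q [ 0.78 -0.   -0.76  2.17 -0.    0.98 -0.14] F [ 0.8  0.2 -1.6] w 59.8 gf 25.0
units [-0.002  0.002  0.013]
```

Call:
{"op": "send_rows", "data": {"steps": [{"tx":0,"ty":0,"tz":0,"turn":0,"grip":1},{"tx":0,"ty":0,"tz":0,"turn":0,"grip":1},{"tx":0,"ty":0,"tz":0,"turn":0,"grip":1},{"tx":0,"ty":0,"tz":-0.3,"turn":0,"grip":1},{"tx":0,"ty":0,"tz":-0.6,"turn":0,"grip":1},{"tx":0,"ty":0,"tz":-0.8,"turn":0,"grip":1},{"tx":0,"ty":0,"tz":-0.8,"turn":0,"grip":1},{"tx":0,"ty":0,"tz":-0.6,"turn":0,"grip":1},{"tx":0,"ty":0,"tz":0,"turn":0,"grip":1}]}}

```text
time: 9.75
position: [0.4147, -0.0267, 0.2646]
tool_rot: [2.379, 2.044, 0.005]
ft_force: [0.9, 0.1, 0.0]
grip_width: 0.999
grip_force: 0.0
```

```bash
python3 go.py 0.5634,0.303,0.24
```

```text
t 9.75 p [ 0.4147 -0.0267  0.2646] yaw 81.33 z [ 0.006 -0.002 -1.   ] q [ 0.8  -0.23 -0.68  1.92 -0.14  1.39  0.01] F [0.9 0.1 0. ] w 86.9 gf 0.0
units [5.806 1.62  0.413]
```

Call:
{"op": "send_rows", "data": {"steps": [{"tx":0.6,"ty":0.17,"tz":0,"turn":0,"grip":1},{"tx":0.9,"ty":0.25,"tz":0,"turn":0,"grip":1},{"tx":0.9,"ty":0.25,"tz":0,"turn":0,"grip":1},{"tx":0.9,"ty":0.25,"tz":0,"turn":0,"grip":1},{"tx":0.9,"ty":0.25,"tz":0,"turn":0,"grip":1},{"tx":0.8,"ty":0.22,"tz":0.2,"turn":0,"grip":1},{"tx":0.5,"ty":0.14,"tz":0.2,"turn":0,"grip":1},{"tx":0.3,"ty":0.09,"tz":0,"turn":0,"grip":1},{"tx":0,"ty":0,"tz":0,"turn":0,"grip":1},{"tx":0,"ty":0,"tz":0,"turn":0,"grip":1}]}}

```text
time: 11.0
position: [0.5611, 0.3021, 0.237]
tool_rot: [2.383, 2.047, -0.002]
ft_force: [0.3, -0.3, -0.2]
grip_width: 1.001
grip_force: 0.0
```

```bash
python3 go.py 0.5634,0.303,0.125
```

```text
t 11.0 p [0.5611 0.3021 0.237 ] yaw 81.32 z [-0.001 -0.001 -1.   ] q [ 0.21  0.47 -1.01  1.46  0.4   1.43 -0.96] F [ 0.3 -0.3 -0.2] w 87.1 gf 0.0
units [0.023 0.037 1.867]
```

Call:
{"op": "send_rows", "data": {"steps": [{"tx":0.02,"ty":0.04,"tz":0.3,"turn":0,"grip":1},{"tx":0,"ty":0,"tz":0.4,"turn":0,"grip":1},{"tx":0,"ty":0,"tz":0.4,"turn":0,"grip":1},{"tx":0,"ty":0,"tz":0.4,"turn":0,"grip":1},{"tx":0,"ty":0,"tz":0.25,"turn":0,"grip":1},{"tx":0,"ty":0,"tz":0.12,"turn":0,"grip":1},{"tx":0,"ty":0,"tz":0,"turn":0,"grip":1}]}}

```text
time: 11.88
position: [0.564, 0.3034, 0.1254]
tool_rot: [2.383, 2.047, -0.0]
ft_force: [0.0, -0.3, -0.1]
grip_width: 0.999
grip_force: 0.0
```

```bash
python3 go.py 0.5634,0.303,0.125;python3 - <<'E'
from h import *
t=cam("top");s=cam("side")
a=cv2.resize(t["bgr"][120:220,60:180],None,fx=3.3,fy=3.3,interpolation=cv2.INTER_CUBIC);b=cv2.resize(s["bgr"][60:160,140:260],None,fx=3.3,fy=3.3,interpolation=cv2.INTER_CUBIC)
cv2.imwrite("pics/g5.png",np.hstack([a,b]))
E
```

```text
t 11.88 p [0.564  0.3034 0.1254] yaw 81.32 z [-0. -0. -1.] q [ 0.18  0.56 -0.96  1.58  0.48  1.25 -1.02] F [ 0.  -0.3 -0.1] w 86.9 gf 0.0
units [-0.009 -0.009  0.006]
```

View pics/g5.png

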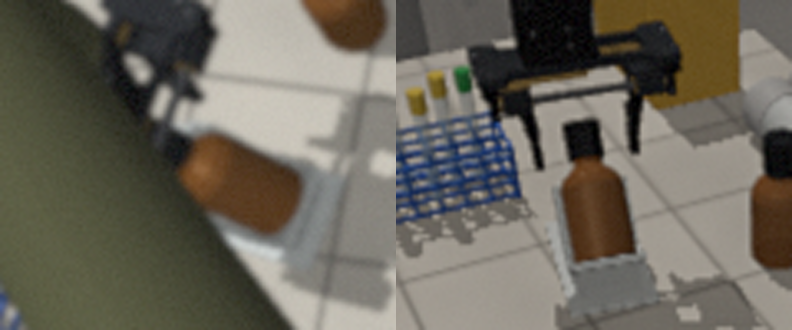

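The cap (right half, ~(582,138)) is between the fingers (~(538,150), ~(634,135)), well centred. Closing gently, then firmly.

Call:
{"op": "send_rows", "data": {"steps": [{"tx":0,"ty":0,"tz":0,"turn":0,"grip":0.5},{"tx":0,"ty":0,"tz":0,"turn":0,"grip":0.3},{"tx":0,"ty":0,"tz":0,"turn":0,"grip":0.3},{"tx":0,"ty":0,"tz":0,"turn":0,"grip":0.3},{"tx":0,"ty":0,"tz":0,"turn":0,"grip":0.3},{"tx":0,"ty":0,"tz":0,"turn":0,"grip":0.3},{"tx":0,"ty":0,"tz":0,"turn":0,"grip":0.3}], "newtons": 8}}

```text
time: 12.85
position: [0.5639, 0.3036, 0.1255]
tool_rot: [2.383, 2.047, -0.0]
ft_force: [-0.0, -0.2, -0.2]
grip_width: 0.418
grip_force: 7.9
```

Call:
{"op": "send_rows", "data": {"steps": [{"tx":0,"ty":0,"tz":0,"turn":0,"grip":0.3},{"tx":0,"ty":0,"tz":0,"turn":0,"grip":0.3},{"tx":0,"ty":0,"tz":-0.1,"turn":0,"grip":0.3},{"tx":0,"ty":0,"tz":-0.2,"turn":0,"grip":0.3}], "newtons": 35}}

```text
time: 13.35
position: [0.5637, 0.3034, 0.1435]
tool_rot: [-2.383, -2.047, 0.002]
ft_force: [0.1, -0.4, -1.8]
grip_width: 0.408
grip_force: 34.7
```

Call:
{"op": "send_rows", "data": {"steps": [{"tx":0,"ty":0,"tz":-0.3,"turn":0,"grip":0.3},{"tx":0,"ty":0,"tz":-0.4,"turn":0,"grip":0.3},{"tx":0,"ty":0,"tz":-0.5,"turn":0,"grip":0.3},{"tx":0,"ty":0,"tz":-0.5,"turn":0,"grip":0.3},{"tx":0,"ty":0,"tz":-0.4,"turn":0,"grip":0.3},{"tx":0,"ty":0,"tz":-0.3,"turn":0,"grip":0.3},{"tx":0,"ty":0,"tz":0,"turn":0,"grip":0.3}]}}

```text
time: 14.22
position: [0.5644, 0.3044, 0.2894]
tool_rot: [2.382, 2.047, 0.005]
ft_force: [-0.5, 0.3, -1.7]
grip_width: 0.411
grip_force: 34.7
```

```bash
python3 go.py;python3 - <<'E'
from h import *
s=cam("side")
cv2.imwrite("pics/s6.png",cv2.resize(s["bgr"][10:170,130:290],None,fx=3,fy=3,interpolation=cv2.INTER_CUBIC))
E
```

```text
t 14.22 p [0.5644 0.3044 0.2894] yaw 81.34 z [ 0.003  0.001 -1.   ] q [ 0.2   0.45 -1.02  1.37  0.38  1.53 -0.95] F [-0.5  0.3 -1.7] w 35.8 gf 34.7
```

View pics/s6.png

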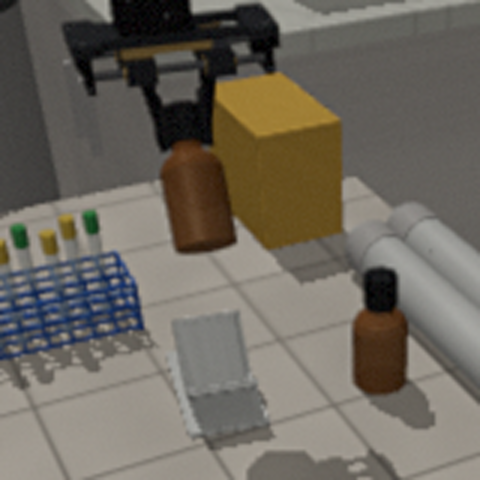

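```bash
cat > tilt.py <<'E'
from h import *
from scipy.spatial.transform import Rotation as R
from scipy.optimize import minimize
a=np.linspace(0,2*np.pi,40)
def hull(d,o,k,e):
    pts=[]
    u=np.cross(k,[0.3,.9,.1]);u/=np.linalg.norm(u);v=np.cross(k,u)
    for h,r in((0,.032),(.074,.032),(.093,.014)):
        pts.append(o+h*k+r*(np.outer(np.cos(a),u)+np.outer(np.sin(a),v)))
    m=np.zeros((384*4,512*4),np.uint8);cv2.fillConvexPoly(m,cv2.convexHull(np.round(4*(proj(d,np.vstack(pts))+.5)).astype(np.int32)),1);return m
def amber(d):
    b=d["bgr"].astype(int);m=((b[...,2]-b[...,0]>20)&(b[...,2]<150)).astype(np.uint8);return m
def run(names=("side",),free=False):
    s=ctrl.get_state();M=R.from_rotvec(s["tool_rot"]).as_matrix();G=np.array(s["position"])-.005*M[:,2];dd=M[:,0]
    D=[cam(n) for n in names]
    def st(p):
        al=np.deg2rad(p[0]);k=np.sin(al)*dd+np.cos(al)*np.array([0,0,1.]);return G-p[1]*k,k
    def cost(p):
        o,k=st(p);c=0
        for d,A in zip(D,AM):
            m=hull(d,o,k,0);c-=np.sum(m&A)/np.sum(m|A)
        return c
    o,k=st((20,.118));AM=[]
    for d in D:
        A=amber(d);n,l,stt,ce=cv2.connectedComponentsWithStats(A);c=proj(d,o+.045*k)[0]
        i=min((i for i in range(1,n) if stt[i,4]>80),key=lambda i:np.linalg.norm(ce[i]-c))
        AM.append(cv2.resize((l==i).astype(np.uint8),None,fx=4,fy=4,interpolation=cv2.INTER_NEAREST))
    g=min(((cost((x,h)),x,h) for x in range(-10,50,2) for h in(.110,.114,.118,.122)));print(g)
    r=minimize(cost,g[1:],method="Nelder-Mead",options=dict(initial_simplex=[[g[1],g[2]],[g[1]+3,g[2]],[g[1],g[2]+.004]]))
    o,k=st(r.x);print("alpha,h",r.x,r.fun,"base",np.round(o,4),"G",np.round(G,4),"lowest z",o[2]-.032*np.sqrt(1-k[2]**2))
if __name__=="__main__":
    import sys;run(sys.argv[1:] or ("side",))
E
python3 tilt.py; python3 go.py 0.514,-0.1398,0.285
```

```text
(np.float64(-0.3114263783383182), 46, 0.114)
alpha,h [50.32823294  0.11587169] -0.31416116248348747 base [0.5506 0.2157 0.2189] G [0.564  0.3039 0.2929] lowest z 0.19431890893836812
t 14.32 p [0.5638 0.3035 0.287 ] yaw 81.33 z [-0.001 -0.001 -1.   ] q [ 0.2   0.45 -1.02  1.37  0.39  1.52 -0.95] F [-0.8  0.2 -2.5] w 35.7 gf 34.7
units [-7.429  0.293  0.038]
```

Call:
{"op": "send_rows", "data": {"steps": [{"tx":-0.2,"ty":0,"tz":0,"turn":0,"grip":0.3},{"tx":-0.4,"ty":0,"tz":0,"turn":0,"grip":0.3},{"tx":-0.6,"ty":0,"tz":0,"turn":0,"grip":0.3},{"tx":-0.8,"ty":0,"tz":0,"turn":0,"grip":0.3},{"tx":-0.8,"ty":0.05,"tz":0,"turn":0,"grip":0.3},{"tx":-0.8,"ty":0.1,"tz":0,"turn":0,"grip":0.3},{"tx":-0.8,"ty":0.1,"tz":0,"turn":0,"grip":0.3},{"tx":-0.8,"ty":0.05,"tz":0,"turn":0,"grip":0.3},{"tx":-0.8,"ty":0,"tz":0,"turn":0,"grip":0.3},{"tx":-0.7,"ty":0,"tz":0,"turn":0,"grip":0.3},{"tx":-0.5,"ty":0,"tz":0,"turn":0,"grip":0.3},{"tx":-0.2,"ty":0,"tz":0,"turn":0,"grip":0.3}]}}

```text
time: 15.82
position: [0.5134, -0.1408, 0.2866]
tool_rot: [-2.387, -2.041, 0.002]
ft_force: [-0.8, 0.3, -2.2]
grip_width: 0.409
grip_force: 34.7
```

Call:
{"op": "send_rows", "data": {"steps": [{"tx":0,"ty":0,"tz":0,"turn":0.5,"grip":0.3},{"tx":0,"ty":0,"tz":0,"turn":0.9,"grip":0.3},{"tx":0,"ty":0,"tz":0,"turn":0.9,"grip":0.3},{"tx":0,"ty":0,"tz":0,"turn":0.9,"grip":0.3},{"tx":0,"ty":0,"tz":0,"turn":0.9,"grip":0.3},{"tx":0,"ty":0,"tz":0,"turn":0.9,"grip":0.3},{"tx":0,"ty":0,"tz":0,"turn":0.9,"grip":0.3},{"tx":0,"ty":0,"tz":0,"turn":0.9,"grip":0.3},{"tx":0,"ty":0,"tz":0,"turn":0.9,"grip":0.3},{"tx":0,"ty":0,"tz":0,"turn":0.9,"grip":0.3},{"tx":0,"ty":0,"tz":0,"turn":0.32,"grip":0.3},{"tx":0,"ty":0,"tz":0,"turn":0,"grip":0.3}]}}

```text
time: 17.32
position: [0.5147, -0.1368, 0.2872]
tool_rot: [-3.129, -0.276, 0.001]
ft_force: [0.8, -0.6, -1.2]
grip_width: 0.411
grip_force: 34.7
```

```bash
python3 go.py 0.514,-0.14,0.12; python3 tilt.py
```

```text
t 17.32 p [ 0.5147 -0.1368  0.2872] yaw 10.09 z [-0.001  0.    -1.   ] q [ 0.99  0.11 -0.83  1.64  0.08  1.43 -1.24] F [ 0.8 -0.6 -1.2] w 35.8 gf 34.7
units [-0.02   0.052  2.786]
(np.float64(-0.9619151251360174), 38, 0.114)
alpha,h [38.09025955  0.11415899] -0.9621273896892272 base [ 0.4454 -0.1492  0.2024] G [ 0.5147 -0.1368  0.2922] lowest z 0.18261880559572446
```

Call:
{"op": "send_rows", "data": {"steps": [{"tx":0,"ty":0,"tz":0.3,"turn":0,"grip":0.3},{"tx":0,"ty":0,"tz":0.5,"turn":0,"grip":0.3},{"tx":0,"ty":0,"tz":0.6,"turn":0,"grip":0.3},{"tx":0,"ty":0,"tz":0.6,"turn":0,"grip":0.3},{"tx":0,"ty":0,"tz":0.4,"turn":0,"grip":0.3},{"tx":0,"ty":0,"tz":0.25,"turn":0,"grip":0.3},{"tx":0,"ty":0,"tz":0.1,"turn":0,"grip":0.3},{"tx":0,"ty":0,"tz":0,"turn":0,"grip":0.3}]}}

```text
time: 18.38
position: [0.515, -0.1379, 0.1226]
tool_rot: [3.13, 0.273, 0.0]
ft_force: [-0.3, 0.7, -1.6]
grip_width: 0.41
grip_force: 34.7
```

Call:
{"op": "send_rows", "data": {"steps": [{"tx":0,"ty":0,"tz":0,"turn":0,"grip":0.3},{"tx":0,"ty":0,"tz":0,"turn":0,"grip":0.3},{"tx":0,"ty":0,"tz":0,"turn":0,"grip":0.3}], "newtons": 12}}

```text
time: 18.75
position: [0.5151, -0.1381, 0.123]
tool_rot: [3.129, 0.273, 0.001]
ft_force: [0.3, -0.3, -2.5]
grip_width: 0.411
grip_force: 12.0
```

```bash
python3 go.py; python3 tilt.py
```

```text
t 18.75 p [ 0.5151 -0.1381  0.123 ] yaw 9.97 z [ 0.001 -0.001 -1.   ] q [ 0.94  0.25 -0.81  1.86  0.2   1.12 -1.34] F [ 0.3 -0.3 -2.5] w 35.8 gf 12.0
(np.float64(-0.9491698135826889), 36, 0.114)
alpha,h [36.62109375  0.11440625] -0.9562676947171858 base [ 0.4479 -0.1499  0.0361] G [ 0.5151 -0.1381  0.128 ] lowest z 0.017046176682606256
```

Call:
{"op": "send_rows", "data": {"steps": [{"tx":0,"ty":0,"tz":0,"turn":0,"grip":0.3},{"tx":0,"ty":0,"tz":0,"turn":0,"grip":0.3},{"tx":0,"ty":0,"tz":0,"turn":0,"grip":0.3}], "newtons": 7}}

```text
time: 19.18
position: [0.5148, -0.138, 0.1225]
tool_rot: [3.13, 0.273, -0.0]
ft_force: [0.2, 0.0, -2.3]
grip_width: 0.411
grip_force: 7.0
```

```bash
python3 tilt.py
```

```text
(np.float64(-0.9468540749230862), 34, 0.114)
alpha,h [33.95349121  0.11533813] -0.9524762077953567 base [ 0.4514 -0.1491  0.0318] G [ 0.5148 -0.138   0.1275] lowest z 0.013965225191497965
```

Call:
{"op": "send_rows", "data": {"steps": [{"tx":0,"ty":0,"tz":0,"turn":0,"grip":0.3},{"tx":0,"ty":0,"tz":0,"turn":0,"grip":0.3},{"tx":0,"ty":0,"tz":0,"turn":0,"grip":0.3}], "newtons": 5}}

```text
time: 19.6
position: [0.5149, -0.138, 0.1225]
tool_rot: [3.13, 0.273, 0.0]
ft_force: [0.3, -0.0, -1.2]
grip_width: 0.414
grip_force: 5.0
```

```bash
python3 tilt.py
```

```text
(np.float64(-0.9262182993535555), 26, 0.118)
alpha,h [26.07250977  0.11593701] -0.9376995804896374 base [ 0.4647 -0.1468  0.0234] G [ 0.5149 -0.138   0.1275] lowest z 0.009341028884977922
```

Call:
{"op": "send_rows", "data": {"steps": [{"tx":0,"ty":0,"tz":0,"turn":0,"grip":0.3},{"tx":0,"ty":0,"tz":0,"turn":0,"grip":0.3},{"tx":0,"ty":0,"tz":0,"turn":0,"grip":0.3},{"tx":0,"ty":0,"tz":0,"turn":0,"grip":0.3}], "newtons": 4.5}}

```text
time: 20.15
position: [0.5148, -0.138, 0.1226]
tool_rot: [3.13, 0.273, -0.0]
ft_force: [0.7, 0.7, -2.5]
grip_width: 0.413
grip_force: 4.5
```

```bash
python3 tilt.py
```

```text
(np.float64(-0.9251709136109385), 26, 0.118)
alpha,h [26.32462025  0.11590693] -0.9378562926768151 base [ 0.4642 -0.1469  0.0237] G [ 0.5148 -0.138   0.1276] lowest z 0.009483205029638394
```

Call:
{"op": "send_rows", "data": {"steps": [{"tx":0,"ty":0,"tz":0,"turn":0,"grip":0.3},{"tx":0,"ty":0,"tz":0,"turn":0,"grip":0.3},{"tx":0,"ty":0,"tz":0,"turn":0,"grip":0.3},{"tx":0,"ty":0,"tz":0,"turn":0,"grip":0.3},{"tx":0,"ty":0,"tz":0,"turn":0,"grip":0.3},{"tx":0,"ty":0,"tz":0,"turn":0,"grip":0.3}], "newtons": 4.5}}

```text
time: 20.95
position: [0.5149, -0.138, 0.1225]
tool_rot: [3.13, 0.273, -0.0]
ft_force: [0.1, -0.2, -0.1]
grip_width: 0.411
grip_force: 4.5
```

```bash
python3 tilt.py
```

```text
(np.float64(-0.9257742195742568), 26, 0.118)
alpha,h [26.18354034  0.11599586] -0.9376759902384081 base [ 0.4645 -0.1468  0.0235] G [ 0.5149 -0.138   0.1275] lowest z 0.009330423089699037
```

Call:
{"op": "send_rows", "data": {"steps": [{"tx":0,"ty":0,"tz":0,"turn":0,"grip":0.3},{"tx":0,"ty":0,"tz":0,"turn":0,"grip":0.3},{"tx":0,"ty":0,"tz":0,"turn":0,"grip":0.3}], "newtons": 3.5}}

```text
time: 21.38
position: [0.5148, -0.138, 0.1225]
tool_rot: [3.13, 0.273, -0.0]
ft_force: [1.0, 0.3, -0.9]
grip_width: 0.412
grip_force: 3.5
```

```bash
python3 tilt.py
```

```text
(np.float64(-0.8996617812852311), 14, 0.118)
alpha,h [14.1739502   0.11723657] -0.9035455331603804 base [ 0.4866 -0.1429  0.0139] G [ 0.5148 -0.138   0.1275] lowest z 0.006033080809150626
```

Call:
{"op": "send_rows", "data": {"steps": [{"tx":0,"ty":0,"tz":0,"turn":0,"grip":0.3},{"tx":0,"ty":0,"tz":0,"turn":0,"grip":0.3},{"tx":0,"ty":0,"tz":0,"turn":0,"grip":0.3}], "newtons": 3}}

```text
time: 21.8
position: [0.5148, -0.138, 0.1225]
tool_rot: [3.13, 0.273, -0.0]
ft_force: [-0.6, 0.8, -2.0]
grip_width: 0.411
grip_force: 3.0
```

```bash
python3 tilt.py
```

```text
(np.float64(-0.9010064892067275), 14, 0.118)
alpha,h [14.25825882  0.11712998] -0.9038895526350723 base [ 0.4864 -0.143   0.014 ] G [ 0.5148 -0.138   0.1275] lowest z 0.0061371819348806055
```

Call:
{"op": "send_rows", "data": {"steps": [{"tx":0,"ty":0,"tz":0,"turn":0,"grip":0.3},{"tx":0,"ty":0,"tz":0,"turn":0,"grip":0.3}], "newtons": 8}}

```text
time: 22.1
position: [0.5149, -0.138, 0.1225]
tool_rot: [3.13, 0.273, -0.0]
ft_force: [-0.6, -0.4, -1.0]
grip_width: 0.408
grip_force: 8.0
```

```bash
python3 go.py 0.4358,-0.1538,0.12
```

```text
t 22.1 p [ 0.5149 -0.138   0.1225] yaw 9.97 z [-0. -0. -1.] q [ 0.94  0.25 -0.81  1.86  0.2   1.12 -1.34] F [-0.6 -0.4 -1. ] w 35.5 gf 8.0
units [-1.343  0.032  0.042]
```

Call:
{"op": "send_rows", "data": {"steps": [{"tx":-0.1,"ty":0,"tz":0,"turn":0,"grip":0.3},{"tx":-0.2,"ty":0,"tz":0,"turn":0,"grip":0.3},{"tx":-0.25,"ty":0.01,"tz":0,"turn":0,"grip":0.3},{"tx":-0.25,"ty":0.01,"tz":0,"turn":0,"grip":0.3},{"tx":-0.25,"ty":0.01,"tz":0,"turn":0,"grip":0.3},{"tx":-0.2,"ty":0,"tz":0,"turn":0,"grip":0.3},{"tx":-0.09,"ty":0,"tz":0,"turn":0,"grip":0.3},{"tx":0,"ty":0,"tz":0,"turn":0,"grip":0.3}]}}

```text
time: 23.1
position: [0.4358, -0.1539, 0.1227]
tool_rot: [3.129, 0.272, 0.0]
ft_force: [-0.3, 0.3, -1.7]
grip_width: 0.412
grip_force: 8.0
```

```bash
python3 go.py 0.4358,-0.1538,0.12; python3 tilt.py; python3 - <<'E'
from h import *
t=cam("top")
h=cv2.cvtColor(t["bgr"],cv2.COLOR_BGR2HSV);m=((h[...,2]<105)&(h[...,1]<90)).astype(np.uint8)
print(h[238:242,305:338:4].tolist()[0], h[243,212:248:4].tolist())
E
```

```text
t 23.1 p [ 0.4358 -0.1539  0.1227] yaw 9.94 z [ 0.    -0.001 -1.   ] q [ 1.08  0.06 -0.81  2.02  0.05  1.09 -1.15] F [-0.3  0.3 -1.7] w 35.9 gf 8.0
units [ 0.    -0.002  0.045]
(np.float64(-0.8817715959004392), 14, 0.118)
alpha,h [14.07294464  0.1171067 ] -0.8838642743805688 base [ 0.4078 -0.1588  0.0141] G [ 0.4358 -0.1539  0.1277] lowest z 0.006316264199615166
[[33, 69, 89], [32, 66, 70], [108, 33, 39], [100, 42, 36], [15, 9, 54], [19, 65, 94], [10, 12, 63], [120, 5, 52], [24, 13, 97]] [[90, 3, 82], [25, 18, 158], [22, 20, 190], [25, 13, 121], [15, 10, 104], [23, 22, 187], [23, 23, 177], [105, 19, 55], [20, 16, 49]]
```

Call:
{"op": "send_rows", "data": {"steps": [{"tx":0,"ty":0,"tz":0.04,"turn":0,"grip":0.3},{"tx":0,"ty":0,"tz":0.03,"turn":0,"grip":0.3},{"tx":0,"ty":0,"tz":0.02,"turn":0,"grip":0.3},{"tx":0,"ty":0,"tz":0.02,"turn":0,"grip":0.3},{"tx":0,"ty":0,"tz":0.02,"turn":0,"grip":0.3},{"tx":0,"ty":0,"tz":0.02,"turn":0,"grip":0.3},{"tx":0,"ty":0,"tz":0,"turn":0,"grip":0.3}], "newtons": 4}}

```text
time: 24.08
position: [0.437, -0.1536, 0.1144]
tool_rot: [3.129, 0.273, 0.003]
ft_force: [0.7, 1.6, 5.0]
grip_width: 0.415
grip_force: 4.0
```

```bash
python3 go.py; python3 tilt.py
```

```text
t 24.07 p [ 0.437  -0.1536  0.1144] yaw 9.98 z [ 0.002 -0.    -1.   ] q [ 1.07  0.07 -0.81  2.02  0.06  1.07 -1.16] F [0.7 1.6 5. ] w 36.1 gf 4.0
(np.float64(-0.8667966607763086), 16, 0.114)
alpha,h [15.10431027  0.11482192] -0.8765067650676507 base [ 0.4075 -0.1588  0.0085] G [ 0.437  -0.1536  0.1194] lowest z 0.000217746707798833
```

Call:
{"op": "send_rows", "data": {"steps": [{"tx":0,"ty":0,"tz":0,"turn":0,"grip":0.3},{"tx":0,"ty":0,"tz":-0.07,"turn":0,"grip":0.3},{"tx":0.1,"ty":0,"tz":0,"turn":0,"grip":0.3},{"tx":0.2,"ty":0,"tz":0,"turn":0,"grip":0.3},{"tx":0.15,"ty":0,"tz":0,"turn":0,"grip":0.3},{"tx":0.05,"ty":0,"tz":0,"turn":0,"grip":0.3},{"tx":0,"ty":0,"tz":0.07,"turn":0,"grip":0.3},{"tx":0,"ty":0,"tz":0,"turn":0,"grip":0.3}], "newtons": 8}}

```text
time: 25.12
position: [0.4659, -0.1483, 0.1137]
tool_rot: [-3.13, -0.273, -0.001]
ft_force: [0.5, 1.0, 2.0]
grip_width: 0.414
grip_force: 8.0
```

```bash
python3 go.py 0.4358,-0.1538,0.11; python3 tilt.py
```

```text
t 25.12 p [ 0.4659 -0.1483  0.1137] yaw 9.98 z [ 0.001  0.    -1.   ] q [ 1.03  0.15 -0.82  1.97  0.12  1.08 -1.24] F [0.5 1.  2. ] w 36.0 gf 8.0
units [-0.51   0.004  0.062]
(np.float64(-0.8737106918238994), 16, 0.114)
alpha,h [15.02643394  0.11352848] -0.8841784603668211 base [ 0.4369 -0.1534  0.0091] G [ 0.4659 -0.1483  0.1187] lowest z 0.0008029297848431809
```

Call:
{"op": "send_rows", "data": {"steps": [{"tx":-0.08,"ty":0,"tz":0.02,"turn":0,"grip":0.3},{"tx":-0.09,"ty":0,"tz":0.01,"turn":0,"grip":0.3},{"tx":-0.08,"ty":0,"tz":0.01,"turn":0,"grip":0.3},{"tx":-0.09,"ty":0,"tz":0.015,"turn":0,"grip":0.3},{"tx":-0.08,"ty":0,"tz":0.015,"turn":0,"grip":0.3},{"tx":-0.09,"ty":0,"tz":0.02,"turn":0,"grip":0.3},{"tx":0,"ty":0,"tz":0,"turn":0,"grip":0.3}], "newtons": 4}}

```text
time: 26.05
position: [0.4354, -0.1539, 0.1083]
tool_rot: [3.129, 0.272, 0.001]
ft_force: [-0.4, 1.6, 1.6]
grip_width: 0.411
grip_force: 4.0
```

```bash
python3 go.py 0.4358,-0.1538,0.11; python3 tilt.py
```

```text
t 26.05 p [ 0.4354 -0.1539  0.1083] yaw 9.95 z [ 0.    -0.001 -1.   ] q [ 1.08  0.08 -0.81  2.03  0.07  1.06 -1.16] F [-0.4  1.6  1.6] w 35.7 gf 4.0
units [ 0.007 -0.001 -0.028]
(np.float64(-0.7739321065568325), 0, 0.114)
alpha,h [-0.4453125   0.11242188] -0.7782672540381792 base [ 0.4362 -0.1538  0.0009] G [ 0.4354 -0.1539  0.1133] lowest z 0.0006382935885052177
```

Call:
{"op": "send_rows", "data": {"steps": [{"tx":0,"ty":0,"tz":0,"turn":0,"grip":0.45},{"tx":0,"ty":0,"tz":0,"turn":0,"grip":0.6},{"tx":0,"ty":0,"tz":0,"turn":0,"grip":0.9},{"tx":0,"ty":0,"tz":0,"turn":0,"grip":0.9},{"tx":0,"ty":0,"tz":0,"turn":0,"grip":0.9},{"tx":0,"ty":0,"tz":-0.2,"turn":0,"grip":0.9},{"tx":0,"ty":0,"tz":-0.5,"turn":0,"grip":0.9},{"tx":0,"ty":0,"tz":-0.8,"turn":0,"grip":0.9},{"tx":0,"ty":0,"tz":-0.8,"turn":0,"grip":0.9},{"tx":0,"ty":0,"tz":-0.6,"turn":0,"grip":0.9}]}}

```text
time: 27.35
position: [0.4359, -0.1536, 0.2853]
tool_rot: [3.127, 0.274, 0.004]
ft_force: [0.6, 0.0, -0.4]
grip_width: 0.893
grip_force: 0.0
```

Call:
{"op": "send_rows", "data": {"steps": [{"tx":0.5,"ty":0,"tz":0,"turn":0,"grip":0.9},{"tx":0.8,"ty":-0.3,"tz":0,"turn":0,"grip":0.9},{"tx":0.6,"ty":-0.8,"tz":0,"turn":0,"grip":0.9},{"tx":0.6,"ty":-0.8,"tz":0,"turn":0,"grip":0.9},{"tx":0.6,"ty":-0.8,"tz":0,"turn":0,"grip":0.9},{"tx":0,"ty":-0.9,"tz":0,"turn":0,"grip":0.9},{"tx":0,"ty":-0.9,"tz":0,"turn":0,"grip":0.9},{"tx":0,"ty":-0.9,"tz":0,"turn":0,"grip":0.9},{"tx":0,"ty":-0.6,"tz":0,"turn":0,"grip":0.9}]}}

```text
time: 28.48
position: [0.5551, 0.2361, 0.2832]
tool_rot: [-3.128, -0.277, -0.001]
ft_force: [0.5, 0.3, 0.3]
grip_width: 0.902
grip_force: 0.0
```

```bash
python3 go.py; cat > chk.py <<'E'
from tilt import *
for n in("side","top"):
    d=cam(n);cv2.imwrite(f"pics/f_{n}.png",d["bgr"])
    A=amber(d);N,l,st,ce=cv2.connectedComponentsWithStats(A)
    c=proj(d,[.436,-.154,.045])[0];i=min((i for i in range(1,N) if st[i,4]>80),key=lambda i:np.linalg.norm(ce[i]-c))
    m=cv2.resize((l==i).astype(np.uint8),None,fx=4,fy=4,interpolation=cv2.INTER_NEAREST)
    k=np.array([0,0,1.]);f=lambda p:-np.sum((h:=hull(d,np.array([*p[:2],0]),k,0))&m)/np.sum(h|m)
    r=minimize(f,[.436,-.154],method="Nelder-Mead",options=dict(initial_simplex=[[.43,-.15],[.44,-.15],[.43,-.16]]));print(n,"bottle",np.round(r.x,4),round(r.fun,3))
    h=cv2.cvtColor(d["bgr"],cv2.COLOR_BGR2HSV);dk=((h[...,2]<105)&(h[...,1]<90)).astype(np.uint8)
    dk[:,:]=dk
    # foot discs: dark-mask matching on lower disc
    for nm,x0,R_,H in(("stand",(.413,-.0267),.05,.015),("burner",(.4586,-.2808),.045,.012)):
        roi=np.zeros_like(dk);cc=proj(d,[*x0,.0])[0].astype(int);cv2.circle(roi,tuple(int(v) for v in cc),45,1,-1)
        M=cv2.resize(dk*roi,None,fx=4,fy=4,interpolation=cv2.INTER_NEAREST)
        def disc(p):
            P=np.vstack([circ(p,R_,0),circ(p,R_,H)]);z=np.zeros(M.shape,np.uint8);cv2.fillConvexPoly(z,cv2.convexHull(np.round(4*(proj(d,P)+.5)).astype(np.int32)),1);return z
        g=lambda p:-np.sum((q:=disc(p))&M)/np.sum(q|M)
        r=minimize(g,x0,method="Nelder-Mead",options=dict(initial_simplex=[x0,(x0[0]+.006,x0[1]),(x0[0],x0[1]+.006)]));print(n,nm,np.round(r.x,4),round(r.fun,3))
E
python3 chk.py
```

```text
t 28.48 p [0.5551 0.2361 0.2832] yaw 10.14 z [ 0.001  0.001 -1.   ] q [ 0.37  0.36 -1.04  1.48  0.31  1.48 -2.07] F [0.5 0.3 0.3] w 78.5 gf 0.0
side bottle [ 0.355  -0.1762] 0.0
side stand [0.499  0.0746] 637589661057291.2
side burner [ 0.4876 -0.0821] 0.0
top bottle [ 0.3975 -0.21  ] 0.0
top stand [0.5238 0.0057] 0.0
top burner [ 0.5272 -0.3513] 0.0chk.py:7: RuntimeWarning: overflow encountered in scalar negative
  k=np.array([0,0,1.]);f=lambda p:-np.sum((h:=hull(d,np.array([*p[:2],0]),k,0))&m)/np.sum(h|m)
chk.py:17: RuntimeWarning: overflow encountered in scalar negative
  g=lambda p:-np.sum((q:=disc(p))&M)/np.sum(q|M)
```

```bash
sed -i 's/:-np.sum/:1.-np.sum/' chk.py; python3 chk.py; python3 - <<'E'
from h import *
s=cam("side");g=cv2.cvtColor(s["bgr"],cv2.COLOR_BGR2GRAY)
for z in(0.015,.095,.112):print(z,np.round(proj(s,[.413,-.0267,z])[0],1))
c=proj(s,circ((.413,-.0267),.03,.095));print("top face rows",c[:,1].min(),c[:,1].max(),"cols",c[:,0].min(),c[:,0].max())
c=proj(s,circ((.413,-.0267),.03,.015));print("bottom rows",c[:,1].max())
for col in(182,187,191,195):print(col,[(r,int(g[r,col])) for r in range(168,228,2)])
E
```

```text
side bottle [ 0.4378 -0.152 ] 0.137
side stand [ 0.4145 -0.0268] 0.57
side burner [ 0.4599 -0.2809] 0.44
top bottle [ 0.4347 -0.1526] 0.37
top stand [ 0.4118 -0.0253] 0.581
top burner [ 0.4574 -0.2775] 0.297
0.015 [191.5 207.4]
0.095 [187.8 185.7]
0.112 [186.9 180.7]
top face rows 177.99451259557765 193.72246323185448 cols 175.94508574711986 199.5586366978223
bottom rows 215.52399794284304
182 [(168, 150), (170, 150), (172, 150), (174, 152), (176, 154), (178, 58), (180, 138), (182, 165), (184, 163), (186, 162), (188, 165), (190, 163), (192, 161), (194, 109), (196, 109), (198, 108), (200, 108), (202, 108), (204, 106), (206, 107), (208, 103), (210, 101), (212, 70), (214, 65), (216, 66), (218, 61), (220, 42), (222, 55), (224, 146), (226, 156)]
187 [(168, 149), (170, 150), (172, 151), (174, 151), (176, 153), (178, 153), (180, 145), (182, 110), (184, 98), (186, 98), (188, 93), (190, 155), (192, 163), (194, 121), (196, 112), (198, 109), (200, 109), (202, 110), (204, 108), (206, 108), (208, 109), (210, 106), (212, 111), (214, 95), (216, 36), (218, 36), (220, 52), (222, 36), (224, 92), (226, 149)]
191 [(168, 149), (170, 148), (172, 150), (174, 153), (176, 153), (178, 157), (180, 154), (182, 93), (184, 69), (186, 69), (188, 85), (190, 164), (192, 165), (194, 107), (196, 107), (198, 108), (200, 107), (202, 110), (204, 107), (206, 107), (208, 106), (210, 104), (212, 104), (214, 114), (216, 40), (218, 41), (220, 43), (222, 36), (224, 81), (226, 104)]
195 [(168, 148), (170, 150), (172, 150), (174, 152), (176, 153), (178, 153), (180, 161), (182, 162), (184, 165), (186, 163), (188, 165), (190, 164), (192, 112), (194, 98), (196, 99), (198, 101), (200, 102), (202, 100), (204, 102), (206, 102), (208, 104), (210, 100), (212, 104), (214, 82), (216, 38), (218, 41), (220, 42), (222, 36), (224, 99), (226, 102)]
```

```bash
python3 -c "
from bench import ctrl
print(ctrl.close_job())"
```

```text
the job is handed in; nothing more can be done
None
```

The job is handed in at about 29 s of the 58 s allowed, though I don't have the verdict: the roll is down on the stand's foot, the bottle stands upright within about 2 mm of midway between burner and spindle by the final camera measurements, and the arm is clear of everything.

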